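# Slide the tall supply unit home into its docking bay

### The arm

A 6-joint arm with a two-finger parallel gripper is mounted at the origin on the work surface. World frame = base frame: x ahead of the robot, y to its left, z up, the work surface at z = 0. Lengths are in mm, angles in rad, forces in N, time in s.
With the tool pointing down it reaches from about 350 to 775 mm from the base axis. Payload 7.3 kg.
Tool frame: the origin (TCP) lies between the finger pads; the fingertips stand 25 mm ahead of it and the grasp point (between the pads) lies 6 mm ahead of it; z points along the fingers, y is the line along which they close (so a half turn about z gives the same grasp; the last joint's range is limited). The gripper opens to 92 mm and grips with 3 to 60 N. Pads are 19 mm wide; open, the fingers measure 130 mm over their backs; the gripper's body (75 mm by 190 mm) begins 47 mm behind the grasp point.
Start: joints at [-1.448, 0.342, 1.524, -0, 1.275, -0.146], TCP at [139.448, -506.159, 251.741] pointing down, gripper open.
Joint ranges: [-2.53, 2.53], [-0.77, 2.02], [0.04, 2.7], [-1, 4.14], [0.28, 2.66], [-3.11, 3.11]. Speed limits (rad/s): [2.57, 2.57, 3.14, 3.14, 3.14, 3.14].

### API

Orientations are given as [roll, pitch, yaw] about the fixed x, y, z axes, in that order (R = Rz(yaw) Ry(pitch) Rx(roll)).
In Python, from plant import bot gives the robot as it stands.
- The arm moves only by the tool play_rows, never from a script. Its argument "commands" is a list of rows, each an object of numbers: "x", "y", "z": the shift along the tool's x, y, z in m; "twist": the turn about the tool's z in degrees. In form: [{"x": .., "y": .., "z": .., "twist": ..}, ...]. A call has exactly 8 rows; each row is the pose to reach, as a shift and turn from the pose commanded when the call began, along the tool's axes at that moment; what a row does not reach only later rows make up. A row lasts 1/10 s, in which the tool goes at most 50 mm and 8.59 degrees, less where a joint would pass 70% of its speed; a pose out of reach is approached as far as the arm can. A call with a gripper value outside its range is refused whole. "jaw" is the closure, from 0 (fully open) to 1 (shut), set as the call begins (left out, the last holds). The fingers move at their own pace and stop on an object; the grip force is fixed at half the most. Time passes only in rows, so rows that repeat a pose let the fingers close, or fill a call up. It gives the time, the measured TCP pose, the force, the opening and the grip force at its end, in the units of the state.
- bot.get_obs(): the state, without advancing time (a new reading comes with each control period).
- bot.capture(name): name is "side" or "top" or "wrist"; returns a dict with "pixels" (400x640x3 uint8, red, green, blue), "fx", "fy", "cx", "cy" (pixels), "eye" and "rotation" of the camera in the world. Camera axes: x right, y down, z forward; pixel columns grow to the right and rows downward; lengths in mm; the calibration is good to about 2 mm. A picture is of the moment at which its call begins. There is no depth.
- bot.close_job(): hands the job in; it is judged then, once.
The state is a dict: "time": time; "joint_positions": joint angles; "dq": joint speeds; "tau": joint torques, N m; "tool_pos": TCP position; "tcp_rot": TCP orientation; "contact_force": force on the tool from outside, world axes, zero at the start; "moment": the same for the moment, N m; "grip_width": finger opening in mm; "finger_force": force on a finger pad.
Only numpy, scipy, OpenCV 4.12 (cv2) and the standard library are available. Lean on these libraries where they do the work, as an engineer would, in place of code of your own. Each camera call takes 0.05 s, during which the arm holds its last target. There are 200 camera calls.

### The job

Slide the tall, heavy supply unit along the table into the docking bay until its foot is fully home against the end stop, pushing it with the fingers only low on its projecting foot so that it slides upright and never tips; do not lift it or use its handle. Then press the button on the bay's pedestal fully down to lock it, and let the button go. Leave the label roll, the bottle and the screwdriver where they are.

Things in the scene. Friction and masses are not known exactly. Their poses are not given: they have to be found in the camera images.
- unit: Tall black supply unit, 1.2 to 1.8 kg, loose. Aluminium foot 115 (x) by 100 (y) by 30 mm high; over the foot's +x end stands the housing, 70 (x) by 100 mm (y), 30 to 190 mm high, with a wire handle on top to 216 mm. So the foot sticks out 45 mm at -x as a low step. Origin: centre of the foot's underside; +x: the way it goes into the bay; z up. Tips if pushed high.
- unit_push (a point): Middle of the vertical end face of the unit's projecting foot, where to push: unit x = -57.5 mm, 15 mm above the table; the face is 100 mm wide (unit y) and 30 mm high.
- dock: Fixed bay of dark steel, open towards its -x. Origin: on the table where the unit's origin lies when home (axes then parallel). Two guides 25 mm high, 12 thick, inner faces at y = +-56 mm (6 mm play each side), run from the stop to x = -22 mm, then flare out at 0.5 rad to about x = -66, where the mouth is about 155 mm wide. No floor or step inside: the unit slides on the table.
- dock_stop (a point): Middle of the end stop's inner face, dock x = +57.5 mm, 15 mm above the table. The stop is 16 mm thick, 136 wide, 60 high. Behind it a 12 mm foot plate (to x = 174 mm) carries a grey pedestal 56 mm square, top at 42 mm, centred at dock x = 145, y = -35 mm, and a small valve block (to 46 mm high) at y = +35 mm.
- dock_button_top (a point): Centre of the top of the button, which stands on the pedestal behind the end stop; radius 16 mm, pressed straight down.
- dock_button (a joint): The button's travel in m: 0 up, 0.006 fully down (5 N); it springs back by itself.
- label_roll: Bystander: roll of paper labels lying flat, 90 mm across, 50 mm high. Origin: centre of its underside.
- cleaner: Bystander: small white bottle, 52 mm across, 110 mm high. Origin: centre of its underside.
- driver: Bystander: black-handled screwdriver lying on the table between the robot base and the bay.
There are look-alikes about, which are no part of the job. Several things look just like the unit: the one meant starts farthest to the robot's right.

How it is judged (in metres and radians):
On the way, in this order (a step that is already met when the one before it is completed fails the run):
1. the unit stands home against the end stop (x of unit in the frame of dock above -0.006 m and angle between the x axis of unit and the x axis of dock, either way round below 0.1 rad), for 0.2 s.
2. the button is pressed down (value of joint dock_button above 0.0045 m), for 0.05 s.
At the end, for the whole second after the job is handed in: The unit stands upright and at rest on the table between the guides, its foot within 6 mm of the end stop, within 9 mm of the bay's middle line and within 0.1 rad of square; the button has been pressed at least 4.5 mm down after that and is up again (all of step 1 and y of unit in the frame of dock between -0.009 and 0.009 m and angle between unit's own z axis and vertical below 0.04 rad and height (world z) of unit below 0.004 m and linear speed of unit below 0.01 m/s and value of joint dock_button below 0.002 m); the robot touches nothing.
It fails at once if the unit is tipped by more than about 8 degrees (angle between unit's own z axis and vertical above 0.14 rad).
It fails at once if the unit is lifted off the table (height (world z) of unit above 0.012 m).
It fails at once if the fingers push or hold the unit high up instead of low on its foot (grasp point more than 75 mm above the table) (contact force between the fingers and unit above 1 N and height (world z) of the grasp point above 0.075 m).
It fails at once if the button is pressed before the unit is home (value of joint dock_button above 0.003 m and x of unit in the frame of dock below -0.009 m).
It fails at once if a bystander is disturbed (moved by more than 20 mm) (distance of any of label_roll, cleaner, driver from where it was at the start of the episode above 0.02 m).
It also fails if it takes over 54 s, if anything falls off the work surface, if the arm or the gripper's body presses on something with over 40 N, if the wrist force passes 120 N, or if a joint passes its speed limit or range.

## Working session

There is one attempt and no reset: what is moved stays moved. The work goes in short steps, Python scripts to look and compute and a tool call to move; the robot and the scene stay as the last step left them, time stands still between calls to the robot, and variables do not carry over. Pictures are saved under pics/ and viewed, at most 13 in all, crops included, and the job is handed in when it is done.

Besides the shell and the picture viewer there is one more tool, called after "Request:" by a JSON object that holds its "method" and its "body". play_rows: Moves the arm, as the interface text tells. Its arguments: {"type":"object","properties":{"commands":{"type":"array"},"jaw":{"type":"number"}},"required":["commands"]}

```bash
mkdir -p pics; python3 - <<'E'
from plant import bot
import cv2,numpy as np
o=bot.get_obs();print({k:np.round(v,3) for k,v in o.items()})
for n in("top","side"):
    c=bot.capture(n);cv2.imwrite(f"pics/{n}0.png",c["pixels"][:,:,::-1])
    print(n,c["fx"],c["cx"],c["cy"],np.round(c["eye"],1),np.round(c["rotation"],3).tolist())
E
```

```text
{'time': np.float64(0.0), 'joint_positions': array([-1.448,  0.343,  1.525, -0.   ,  1.275, -0.146]), 'dq': array([ 0.002, -0.   ,  0.003,  0.001,  0.001,  0.001]), 'tau': array([ 3.0000e-03, -4.3124e+01, -2.4422e+01,  7.2000e-02,  5.6000e-02,
       -0.0000e+00]), 'tool_pos': array([ 139.394, -505.776,  251.049]), 'tcp_rot': array([-3.14 , -0.   ,  0.269]), 'contact_force': array([ 0.625, -0.313, -0.443]), 'moment': array([-0.016,  0.05 ,  0.016]), 'finger_force': np.float64(0.0), 'grip_width': np.float64(91.488)}
top 433.99146356042434 315.5571727156199 195.58207410658233 [ 461.6  137.8 1066.5] [-3.096, -0.002, -1.543]
side 418.0757126919042 315.175616784079 204.21993033684691 [ 458.  -696.7  821.9] [-2.302, 0.012, -0.069]
```

View pics/top0.png

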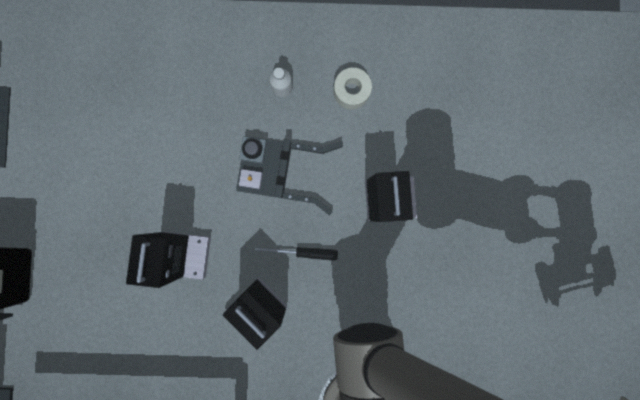

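View pics/side0.png

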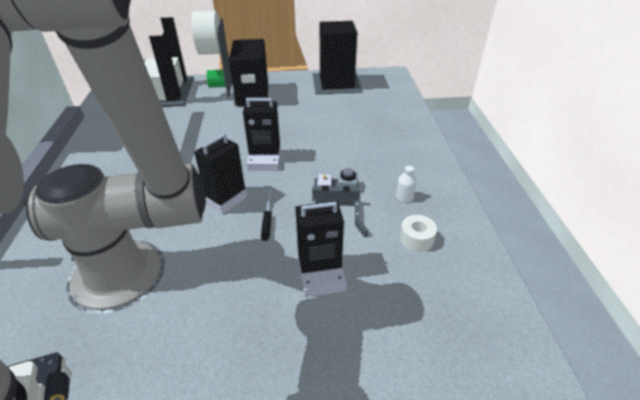

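```bash
cat >h.py <<'E'
import numpy as np
from scipy.spatial.transform import Rotation as R
def cast(c,px,z):
    px=np.atleast_2d(px).astype(float)
    d=np.c_[(px[:,0]-c["cx"])/c["fx"],(px[:,1]-c["cy"])/c["fy"],np.ones(len(px))]
    r=np.array(c["rotation"]); M=r if r.shape==(3,3) else R.from_euler("xyz",r).as_matrix()
    d=d@M.T; e=np.array(c["eye"])
    return e+d*((z-e[2])/d[:,2])[:,None]
E
python3 - <<'E'
import cv2
t=cv2.imread("pics/top0.png");s=cv2.imread("pics/side0.png")
cv2.imwrite("pics/tc.png",cv2.resize(t[115:235,225:425],None,fx=4,fy=4,interpolation=cv2.INTER_CUBIC))
cv2.imwrite("pics/sc.png",cv2.resize(s[160:305,280:440],None,fx=4,fy=4,interpolation=cv2.INTER_CUBIC))
E
```

```text
(no output)
```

View pics/tc.png

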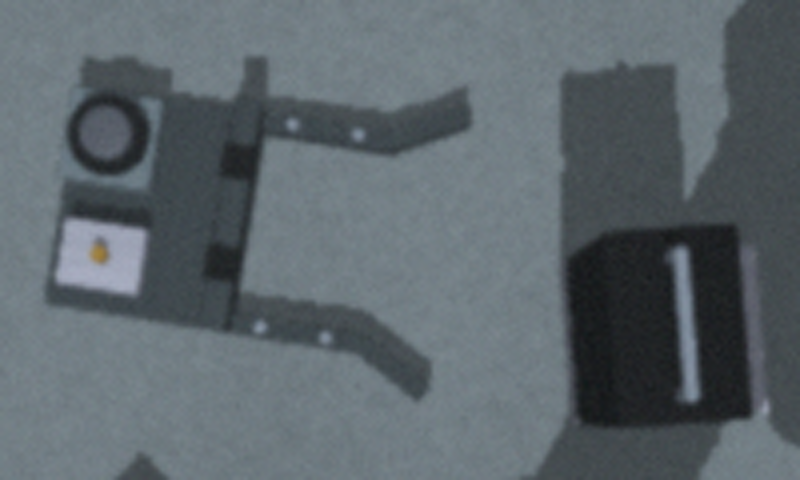

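View pics/sc.png

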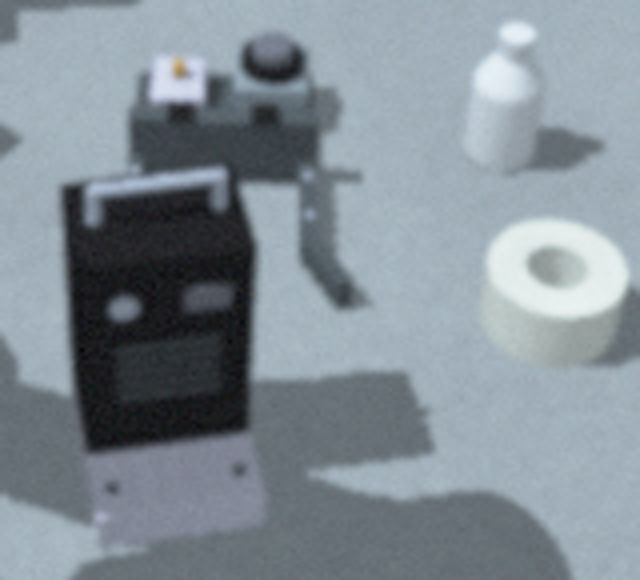

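The top view shows the dock opening to the right: guide screws at crop (292,124), (358,134), (260,327), (326,337) and the button at (108,132). The unit is the right-hand box. In the side crop, its foot's bottom corners are at (103,545) and (268,522).

```bash
python3 - <<'E'
from plant import bot
from h import *
t=bot.capture("top");s=bot.capture("side")
T=lambda p:(np.atleast_2d(p)+.5)/4-.5+[225,115]
S=lambda p:(np.atleast_2d(p)+.5)/4-.5+[280,160]
g=cast(t,T([[292,124],[358,134],[260,327],[326,337]]),25)[:,:2];print("screws",g.round(1))
ax=g[0]-g[1]+g[2]-g[3];ax/=np.linalg.norm(ax);print("dock yaw",np.arctan2(ax[1],ax[0]))
ay=np.array([-ax[1],ax[0]])
m=g.mean(0)
for z in(50,60):
  b=cast(t,T([[108,132]]),z)[0,:2]; print("btn",b.round(1),"rel",(b-m)@ax,(b-m)@ay)
st=cast(t,T([[265,95],[236,325]]),60)[:,:2];print("stop",st.round(1),(st-m)@ax)
print("btn side",[cast(s,S([[273,50]]),z)[0,:2].round(1) for z in(50,60)])
f=cast(s,S([[103,545],[268,522]]),0)[:,:2];print("foot bottom",f.round(1),np.linalg.norm(f[1]-f[0]))
d=f[0]-f[1];ux=np.array([d[1],-d[0]]);ux/=np.linalg.norm(ux); ux*=np.sign(ux@ax)
print("unit yaw",np.arctan2(ux[1],ux[0]),"face mid",f.mean(0),"in dock",(f.mean(0)-m)@ax,(f.mean(0)-m)@ay)
hf=cast(s,S([[88,452],[250,430]]),30)[:,:2];print("housing foot line",hf.round(1))
print("topview housing",cast(t,T([[738,227],[752,417],[605,235],[612,425]]),190)[:,:2].round(1))
print("topview footcorner",cast(t,T([[768,412]]),0)[:,:2].round(1),cast(t,T([[768,412]]),30)[:,:2].round(1))
E
```

```text
screws [[628.7 183.5]
 [623.7 143.5]
 [505.5 199.1]
 [500.6 159.4]]
dock yaw 1.4476380116072622
btn [616.9 290.6] rel 124.73865606165816 -37.23105500517278
btn [615.4 289.1] rel 123.05873402412617 -35.89913344796339
stop [[639.6 198.3]
 [504.8 211. ]] [35.87543419 31.99049779]
btn side [array([617. , 298.8]), array([614.9, 285.9])]
foot bottom [[ 466.2 -104.3]
 [ 565.5  -95.4]] 99.69808921444522
unit yaw 1.6596961601000284 face mid [515.82422075 -99.83099256] in dock -275.16968771973563 15.106215396136376
housing foot line [[460.4 -58.1]
 [559.2 -49. ]]
topview housing [[556.  -51.2]
 [460.  -60. ]
 [550.   16.1]
 [454.   10.5]]
topview footcorner [[ 463.  -112.6]] [[ 462.9 -105.6]]
```

```bash
cat >>h.py <<'E'
O=np.array([561.8,149.1]);DY=1.4476
AX=np.array([np.cos(DY),np.sin(DY)]);AY=np.array([-AX[1],AX[0]])
def w(p): return O+p[0]*AX+p[1]*AY
def d(p): v=np.array(p)-O; return np.array([v@AX,v@AY])
def rel(c,t):
    "c,t: (x,y,z,yaw) mm,rad -> row x,y,z (m), twist deg; tool down"
    v=np.array(t[:2])-np.array(c[:2]);a=c[3]
    return np.round([(v@[np.cos(a),np.sin(a)])/1e3,(v@[np.sin(a),-np.cos(a)])/1e3,(c[2]-t[2])/1e3,-np.degrees(t[3]-a)],4)
E
python3 - <<'E'
from h import *
c=(139.4,-506.2,251.7,.269)
for t in[(519.8,-144,150,1.66),(519.8,-144,32,1.66)]: print(rel(c,t))
E
```

```text
[  0.463   -0.2481   0.1017 -79.6984]
[  0.463   -0.2481   0.2197 -79.6984]
```

Request:
{"method": "play_rows", "body": {"commands": [{"x":0.035,"y":-0.018,"z":0.0,"twist":-7},{"x":0.07,"y":-0.037,"z":0.0,"twist":-14},{"x":0.105,"y":-0.056,"z":0.0,"twist":-21},{"x":0.14,"y":-0.075,"z":0.0,"twist":-28},{"x":0.175,"y":-0.094,"z":0.01,"twist":-35},{"x":0.21,"y":-0.112,"z":0.02,"twist":-42},{"x":0.245,"y":-0.131,"z":0.03,"twist":-49},{"x":0.28,"y":-0.15,"z":0.04,"twist":-56}], "jaw": 0.35}}

```text
time: 1.0
tool_pos: [370.5, -285.9, 211.4]
tcp_rot: [3.141, 0.0, 1.251]
contact_force: [0.6, -0.9, -0.2]
grip_width: 59.6
finger_force: 0.0
```

Request:
{"method": "play_rows", "body": {"commands": [{"x":0.03,"y":0.016,"z":0.01,"twist":-4},{"x":0.06,"y":0.032,"z":0.02,"twist":-8},{"x":0.09,"y":0.048,"z":0.03,"twist":-12},{"x":0.12,"y":0.064,"z":0.04,"twist":-16},{"x":0.15,"y":0.08,"z":0.05,"twist":-20},{"x":0.175,"y":0.093,"z":0.055,"twist":-23},{"x":0.1836,"y":0.0969,"z":0.0617,"twist":-23.7},{"x":0.1836,"y":0.0969,"z":0.0617,"twist":-23.7}]}}

```text
time: 1.8
tool_pos: [519.8, -143.1, 148.8]
tcp_rot: [-3.14, -0.001, 1.661]
contact_force: [-0.1, -0.2, 0.4]
grip_width: 59.6
finger_force: 0.0
```

```bash
python3 - <<'E'
from plant import bot
import cv2,numpy as np
c=bot.capture("wrist");cv2.imwrite("pics/w1.png",c["pixels"][:,:,::-1]);print(bot.get_obs()["tool_pos"],bot.get_obs()["tcp_rot"],c["eye"],c["rotation"])
E
```

```text
[ 519.36911748 -143.98401053  149.3835509 ] [-3.13992046e+00 -4.24650986e-04  1.65989842e+00] [513.95964554 -65.46348048 282.60124033] [2.84607487e+00 2.46765469e-03 9.04531073e-02]
```

View pics/w1.png

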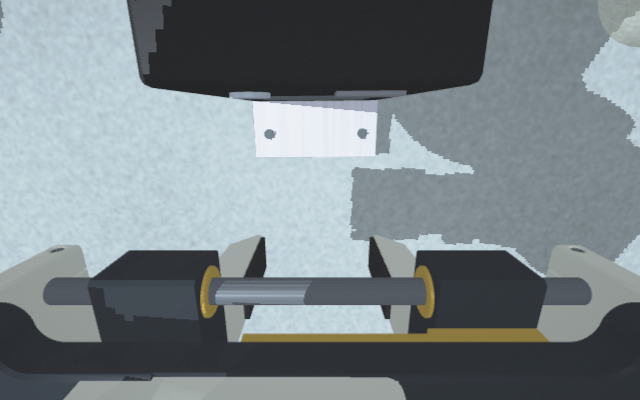

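The wrist view shows the foot's top face at pixels (255..378, 100..157), so the tool is well centred and square. The wrist camera sits ahead of the tool, so I'll check whether it has a physical body that could hit the housing.

```bash
python3 - <<'E'
from plant import bot
import cv2
c=bot.capture("side");cv2.imwrite("pics/s1.png",cv2.resize(c["pixels"][120:320,220:460,::-1],None,fx=3,fy=3,interpolation=cv2.INTER_CUBIC))
E
```

```text
(no output)
```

View pics/s1.png

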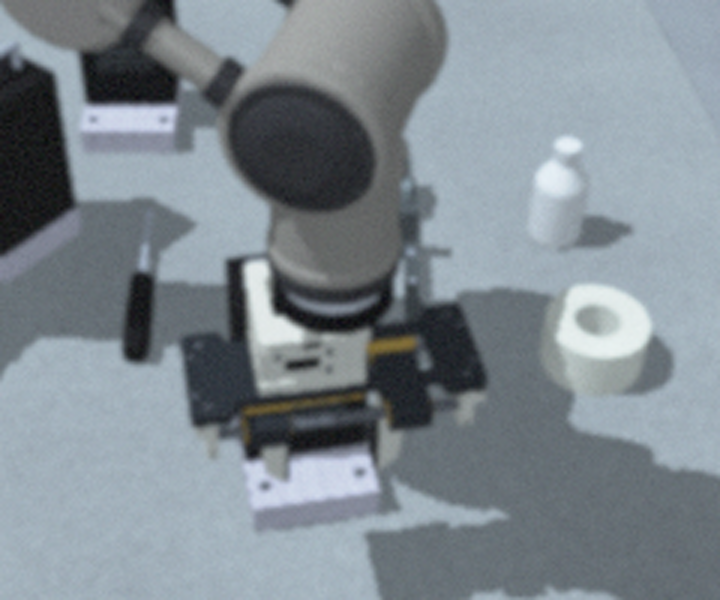

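The side view shows nothing obviously sticking out at camera height, and the foot at crop (250..380, 450..525) is clear of the fingers. I'll descend and approach gently, watching the force.

Request:
{"method": "play_rows", "body": {"commands": [{"x":0,"y":0,"z":0.02,"twist":0},{"x":0,"y":0,"z":0.05,"twist":0},{"x":0,"y":0,"z":0.08,"twist":0},{"x":0,"y":0,"z":0.1,"twist":0},{"x":0,"y":0,"z":0.112,"twist":0},{"x":0,"y":0,"z":0.118,"twist":0},{"x":0.004,"y":0,"z":0.118,"twist":0},{"x":0.008,"y":0,"z":0.118,"twist":0}]}}

```text
time: 2.7
tool_pos: [519.7, -136.3, 32.9]
tcp_rot: [3.14, 0.001, 1.659]
contact_force: [0.4, -0.5, -0.1]
grip_width: 59.8
finger_force: 0.0
```

Request:
{"method": "play_rows", "body": {"commands": [{"x":0.003,"y":0,"z":0,"twist":0},{"x":0.006,"y":0,"z":0,"twist":0},{"x":0.009,"y":0,"z":0,"twist":0},{"x":0.012,"y":0,"z":0,"twist":0},{"x":0.015,"y":0,"z":0,"twist":0},{"x":0.018,"y":0,"z":0,"twist":0},{"x":0.02,"y":0,"z":0,"twist":0},{"x":0.022,"y":0,"z":0,"twist":0}]}}

```text
time: 3.5
tool_pos: [517.3, -114.1, 32.0]
tcp_rot: [-3.142, 0.0, 1.66]
contact_force: [0.0, 0.4, 0.4]
grip_width: 59.9
finger_force: 0.0
```

Request:
{"method": "play_rows", "body": {"commands": [{"x":0.002,"y":0,"z":0,"twist":0},{"x":0.003,"y":0,"z":0,"twist":0},{"x":0.004,"y":0,"z":0,"twist":0},{"x":0.005,"y":0,"z":0,"twist":0},{"x":0.006,"y":0,"z":0,"twist":0},{"x":0.007,"y":0,"z":0,"twist":0},{"x":0.008,"y":0,"z":0,"twist":0},{"x":0.009,"y":0,"z":0,"twist":0}]}}

```text
time: 4.3
tool_pos: [517.0, -106.9, 32.1]
tcp_rot: [3.141, 0.003, 1.66]
contact_force: [0.3, -7.7, -2.1]
grip_width: 59.7
finger_force: 4.3
```

```bash
cat >plan.py <<'E'
from h import *
from scipy.optimize import brentq
L=77.
c=np.array([516.3,-105.2,32,1.66]) # commanded now
h0=c[3]-DY
r=d(c[:2])+L*np.array([np.cos(h0),np.sin(h0)])
print("R0",r.round(1),h0)
Rr=85.;yt=2.
phi=np.arccos(1-(r[1]+Rr*(1-np.cos(h0))-yt)/(2*Rr))
s1=Rr*(h0+phi);s2=s1+Rr*phi;N=int(np.ceil(s2/4/8)*8);print("phi",phi,"len",s2,"rows",N)
def pose(s):
    p=r.copy();hh=h0;ds=.1
    for q in np.arange(0,s,ds):
        hh+=-ds/Rr if q<s1 else (ds/Rr if q<s2 else 0); p+=ds*np.array([np.cos(hh),np.sin(hh)])
    t=p-L*np.array([np.cos(hh),np.sin(hh)]);return np.r_[w(t),32,DY+hh],p,hh
for k in range(0,N,8):
    c0=pose(s2*k/N)[0]
    print("call",k//8,c0.round(2))
    for i in range(1,9):
        t,p,hh=pose(s2*(k+i)/N);v=rel(c0,t);print([round(v[0],4),round(v[1],4),round(v[3],1)],end=" ")
    print(" R",p.round(0),round(hh,2))
E
python3 plan.py
```

```text
R0 [-182.7   30.1] 0.21239999999999992
phi 0.6036864505611251 len 120.68069659539125 rows 32
call 0 [ 516.3  -105.2    32.      1.66]
[np.float64(0.0039), np.float64(-0.0034), np.float64(2.6)] [np.float64(0.0079), np.float64(-0.0065), np.float64(5.1)] [np.float64(0.0121), np.float64(-0.0095), np.float64(7.7)] [np.float64(0.0162), np.float64(-0.0123), np.float64(10.2)] [np.float64(0.0206), np.float64(-0.0149), np.float64(12.7)] [np.float64(0.0252), np.float64(-0.0173), np.float64(15.3)] [np.float64(0.0297), np.float64(-0.0195), np.float64(17.8)] [np.float64(0.0344), np.float64(-0.0215), np.float64(20.4)]  R [-153.   31.] -0.14
call 1 [491.86 -72.87  32.     1.3 ]
[np.float64(0.0039), np.float64(-0.0034), np.float64(2.6)] [np.float64(0.0079), np.float64(-0.0065), np.float64(5.1)] [np.float64(0.0119), np.float64(-0.0094), np.float64(7.6)] [np.float64(0.0162), np.float64(-0.0123), np.float64(10.2)] [np.float64(0.0206), np.float64(-0.0149), np.float64(12.7)] [np.float64(0.025), np.float64(-0.0172), np.float64(15.2)] [np.float64(0.0297), np.float64(-0.0195), np.float64(17.8)] [np.float64(0
[... 430 characters left out ...]
64(0.005), np.float64(-3.1)] [np.float64(0.0267), np.float64(0.0081), np.float64(-5.7)] [np.float64(0.0309), np.float64(0.0111), np.float64(-8.2)]  R [-98.   7.] -0.35
call 3 [507.21 -15.38  32.     1.09]
[np.float64(0.0038), np.float64(0.0033), np.float64(-2.5)] [np.float64(0.0078), np.float64(0.0065), np.float64(-5.1)] [np.float64(0.0119), np.float64(0.0094), np.float64(-7.6)] [np.float64(0.0161), np.float64(0.0122), np.float64(-10.1)] [np.float64(0.0205), np.float64(0.0148), np.float64(-12.7)] [np.float64(0.025), np.float64(0.0172), np.float64(-15.2)] [np.float64(0.0297), np.float64(0.0195), np.float64(-17.8)] [np.float64(0.0342), np.float64(0.0214), np.float64(-20.3)]  R [-68.   2.] -0.0
```

Request:
{"method": "play_rows", "body": {"commands": [{"x":0.004,"y":-0.0034,"z":0,"twist":2.6},{"x":0.008,"y":-0.0065,"z":0,"twist":5.1},{"x":0.012,"y":-0.0095,"z":0,"twist":7.7},{"x":0.0162,"y":-0.0123,"z":0,"twist":10.2},{"x":0.0206,"y":-0.0149,"z":0,"twist":12.7},{"x":0.0252,"y":-0.0173,"z":0,"twist":15.3},{"x":0.0297,"y":-0.0195,"z":0,"twist":17.8},{"x":0.0344,"y":-0.0215,"z":0,"twist":20.4}]}}

```text
time: 5.1
tool_pos: [491.7, -74.0, 32.0]
tcp_rot: [3.141, 0.002, 1.303]
contact_force: [-3.1, -7.8, -0.2]
grip_width: 59.7
finger_force: 4.0
```

```bash
python3 - <<'E'
from plant import bot
import cv2
c=bot.capture("wrist");cv2.imwrite("pics/w2.png",c["pixels"][:,:,::-1])
E
```

```text
(no output)
```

View pics/w2.png

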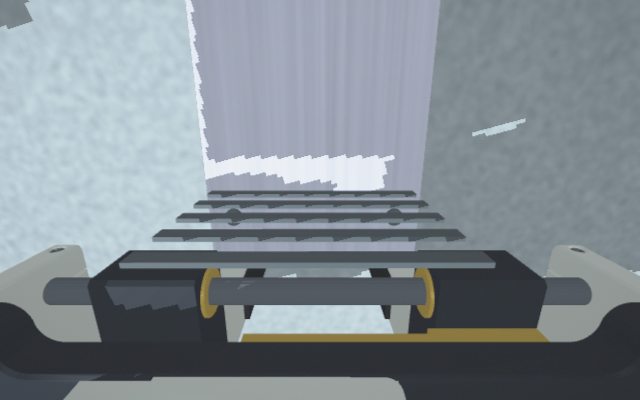

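The wrist camera is virtual, seeing through the housing. The foot's edges (columns 205 and 423) and its screws (233 and 394, both at row 216) are centred and square to the fingers, so there was no slip. I'll continue on the planned arcs.

Request:
{"method": "play_rows", "body": {"commands": [{"x":0.004,"y":-0.0034,"z":0,"twist":2.6},{"x":0.008,"y":-0.0065,"z":0,"twist":5.1},{"x":0.012,"y":-0.0095,"z":0,"twist":7.7},{"x":0.0162,"y":-0.0123,"z":0,"twist":10.2},{"x":0.0206,"y":-0.0149,"z":0,"twist":12.7},{"x":0.0252,"y":-0.0173,"z":0,"twist":15.3},{"x":0.0297,"y":-0.0195,"z":0,"twist":17.8},{"x":0.0344,"y":-0.0215,"z":0,"twist":20.4}]}}

```text
time: 5.95
tool_pos: [479.4, -35.0, 32.0]
tcp_rot: [-3.141, 0.002, 0.947]
contact_force: [-3.4, -8.4, 2.3]
grip_width: 59.8
finger_force: 4.6
```

Request:
{"method": "play_rows", "body": {"commands": [{"x":0.004,"y":-0.0034,"z":0,"twist":2.6},{"x":0.0078,"y":-0.0065,"z":0,"twist":5.1},{"x":0.0115,"y":-0.0054,"z":0,"twist":4.5},{"x":0.0151,"y":-0.0017,"z":0,"twist":2.0},{"x":0.0188,"y":0.0017,"z":0,"twist":-0.5},{"x":0.0227,"y":0.005,"z":0,"twist":-3.1},{"x":0.0267,"y":0.0081,"z":0,"twist":-5.7},{"x":0.0309,"y":0.0111,"z":0,"twist":-8.2}]}}

```text
time: 6.75
tool_pos: [506.1, -16.8, 32.0]
tcp_rot: [-3.14, 0.003, 1.092]
contact_force: [-6.5, -10.2, 5.5]
grip_width: 59.7
finger_force: 6.0
```

```bash
python3 - <<'E'
from plant import bot
import cv2,numpy as np
c=bot.capture("wrist");t=bot.capture("top");cv2.imwrite("pics/t3.png",np.vstack([cv2.resize(t["pixels"][120:240,220:420,::-1],(640,384)),cv2.resize(c["pixels"][140:260,120:520,::-1],(640,192))]))
E
```

```text
(no output)
```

View pics/t3.png

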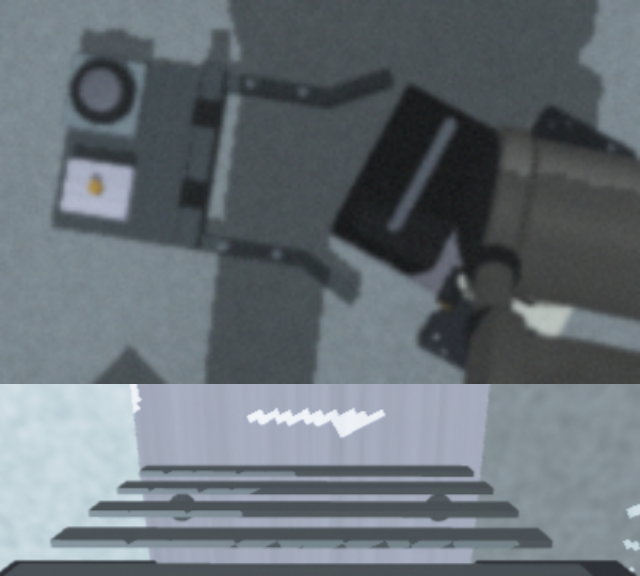

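The top view shows the unit turned by about -0.35 rad and entering the mouth between the flares. The foot screws (182 and 438, level) show it still square to the fingers. Now the arc back to square.

Request:
{"method": "play_rows", "body": {"commands": [{"x":0.0039,"y":0.0034,"z":0,"twist":-2.5},{"x":0.0079,"y":0.0065,"z":0,"twist":-5.1},{"x":0.012,"y":0.0095,"z":0,"twist":-7.6},{"x":0.0162,"y":0.0123,"z":0,"twist":-10.1},{"x":0.0206,"y":0.0149,"z":0,"twist":-12.7},{"x":0.0251,"y":0.0173,"z":0,"twist":-15.2},{"x":0.0297,"y":0.0195,"z":0,"twist":-17.8},{"x":0.0342,"y":0.0214,"z":0,"twist":-20.3}]}}

```text
time: 7.65
tool_pos: [542.1, 3.7, 32.0]
tcp_rot: [-3.141, 0.002, 1.447]
contact_force: [-1.1, -7.9, 1.1]
grip_width: 59.7
finger_force: 4.0
```

```bash
python3 - <<'E'
from plant import bot
import cv2,numpy as np
from h import *
o=bot.get_obs();print(d(o["tool_pos"][:2]),o["tcp_rot"][2]-DY)
c=bot.capture("wrist");t=bot.capture("top");cv2.imwrite("pics/t4.png",np.vstack([cv2.resize(t["pixels"][120:240,220:420,::-1],(640,384)),cv2.resize(c["pixels"][140:260,120:520,::-1],(640,192))]))
E
```

```text
[-146.72803742    1.63871598] -0.00094389865924982
```

View pics/t4.png

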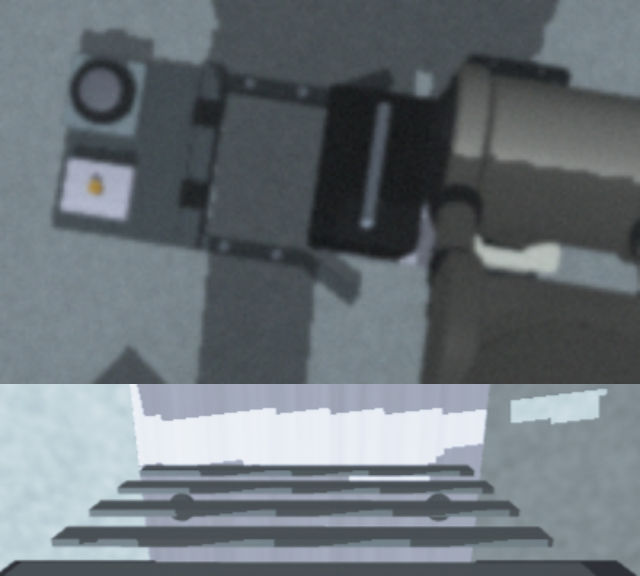

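The unit is square and centred at the guides, with about 80 mm to go.

Request:
{"method": "play_rows", "body": {"commands": [{"x":0.004,"y":0,"z":0,"twist":0},{"x":0.009,"y":0,"z":0,"twist":0},{"x":0.014,"y":0.0005,"z":0,"twist":0},{"x":0.019,"y":0.001,"z":0,"twist":0},{"x":0.024,"y":0.001,"z":0,"twist":0},{"x":0.029,"y":0.001,"z":0,"twist":0},{"x":0.034,"y":0.001,"z":0,"twist":0},{"x":0.039,"y":0.001,"z":0,"twist":0}]}}

```text
time: 8.55
tool_pos: [548.1, 41.8, 32.1]
tcp_rot: [3.142, 0.003, 1.445]
contact_force: [-1.0, -10.4, 0.2]
grip_width: 59.7
finger_force: 5.4
```

Request:
{"method": "play_rows", "body": {"commands": [{"x":0.005,"y":0,"z":0,"twist":0},{"x":0.01,"y":0,"z":0,"twist":0},{"x":0.015,"y":0,"z":0,"twist":0},{"x":0.02,"y":0,"z":0,"twist":0},{"x":0.024,"y":0,"z":0,"twist":0},{"x":0.028,"y":0,"z":0,"twist":0},{"x":0.031,"y":0,"z":0,"twist":0},{"x":0.033,"y":0,"z":0,"twist":0}]}}

```text
time: 9.35
tool_pos: [552.2, 74.5, 32.1]
tcp_rot: [-3.142, 0.003, 1.445]
contact_force: [-2.1, -10.0, 1.3]
grip_width: 59.8
finger_force: 5.6
```

Request:
{"method": "play_rows", "body": {"commands": [{"x":0.001,"y":0,"z":0,"twist":0},{"x":0.002,"y":0,"z":0,"twist":0},{"x":0.003,"y":0,"z":0,"twist":0},{"x":0.004,"y":0,"z":0,"twist":0},{"x":0.005,"y":0,"z":0,"twist":0},{"x":0.006,"y":0,"z":0,"twist":0},{"x":0.006,"y":0,"z":0,"twist":0},{"x":0.006,"y":0,"z":0,"twist":0}]}}

```text
time: 10.15
tool_pos: [552.9, 80.4, 32.1]
tcp_rot: [-3.142, 0.003, 1.445]
contact_force: [-0.7, -10.4, 1.5]
grip_width: 60.1
finger_force: 5.0
```

Request:
{"method": "play_rows", "body": {"commands": [{"x":0.001,"y":0,"z":0,"twist":0},{"x":0.002,"y":0,"z":0,"twist":0},{"x":0.0025,"y":0,"z":0,"twist":0},{"x":0.003,"y":0,"z":0,"twist":0},{"x":0.0035,"y":0,"z":0,"twist":0},{"x":0.004,"y":0,"z":0,"twist":0},{"x":0.0045,"y":0,"z":0,"twist":0},{"x":0.005,"y":0,"z":0,"twist":0}]}}

```text
time: 10.95
tool_pos: [553.1, 82.4, 32.1]
tcp_rot: [-3.141, 0.007, 1.445]
contact_force: [-4.5, -27.9, 4.2]
grip_width: 59.7
finger_force: 13.8
```

The unit is home: the force rose to 28 N at the expected position. Backing off, then up.

Request:
{"method": "play_rows", "body": {"commands": [{"x":0,"y":0,"z":0,"twist":0},{"x":0,"y":0,"z":0,"twist":0},{"x":-0.005,"y":0,"z":0,"twist":0},{"x":-0.015,"y":0,"z":0,"twist":0},{"x":-0.03,"y":0,"z":0,"twist":0},{"x":-0.05,"y":0,"z":0,"twist":0},{"x":-0.07,"y":0,"z":-0.02,"twist":0},{"x":-0.08,"y":0,"z":-0.05,"twist":0}], "jaw": 1}}

```text
time: 11.75
tool_pos: [541.7, 6.2, 80.9]
tcp_rot: [-3.137, 0.0, 1.444]
contact_force: [1.0, 1.0, -0.5]
grip_width: 2.0
finger_force: 0.0
```

Request:
{"method": "play_rows", "body": {"commands": [{"x":-0.01,"y":0,"z":-0.04,"twist":0},{"x":-0.01,"y":0,"z":-0.08,"twist":0},{"x":-0.01,"y":0,"z":-0.12,"twist":0},{"x":-0.01,"y":0,"z":-0.16,"twist":0},{"x":-0.01,"y":0,"z":-0.2,"twist":0},{"x":-0.01,"y":0,"z":-0.218,"twist":0},{"x":-0.01,"y":0,"z":-0.218,"twist":0},{"x":-0.01,"y":0,"z":-0.218,"twist":0}]}}

```text
time: 12.55
tool_pos: [541.7, -2.3, 299.2]
tcp_rot: [-3.141, 0.0, 1.445]
contact_force: [0.2, 0.6, 0.2]
grip_width: 0.5
finger_force: 0.0
```

```bash
python3 - <<'E'
from plant import bot
import cv2,numpy as np
from h import *
o=bot.get_obs();p=o["tool_pos"];print(p,o["tcp_rot"],o["joint_positions"].round(2))
c=(*p,o["tcp_rot"][2])
print("button over",w([145,-35]),rel(c,(616,289.5,300,DY)))
s=bot.capture("side");t=bot.capture("top");cv2.imwrite("pics/t5.png",np.vstack([cv2.resize(t["pixels"][120:220,220:380,::-1],(480,300)),cv2.resize(s["pixels"][120:245,280:480,::-1],(480,300))]))
E
```

```text
[541.74245624  -2.26991476 299.19417343] [-3.14063999e+00  2.43601484e-05  1.44512017e+00] [-0.15  0.34  1.39 -0.    1.41 -0.02]
button over [614.35304742 288.70006163] [ 0.2988  0.0371 -0.0008 -0.1421]
```

View pics/t5.png

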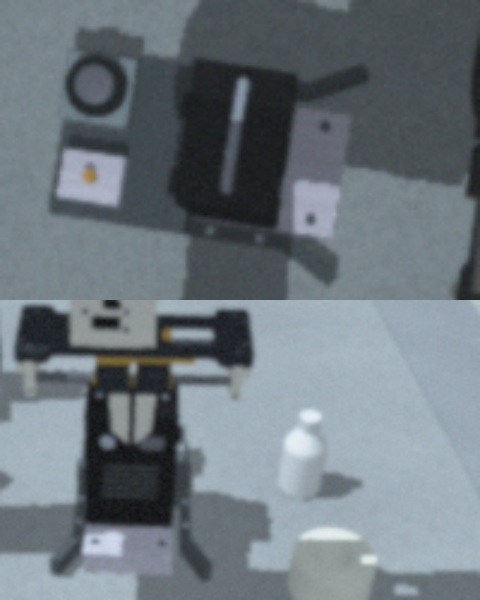

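The unit is home and upright between the guides, with the button at top-crop (96,84). Moving over the unit, 58 mm clear of the handle, to above the button with the jaw shut.

Request:
{"method": "play_rows", "body": {"commands": [{"x":0.02,"y":0.002,"z":0,"twist":0},{"x":0.06,"y":0.007,"z":0,"twist":-1},{"x":0.1,"y":0.012,"z":0,"twist":-3},{"x":0.145,"y":0.018,"z":0,"twist":-5},{"x":0.19,"y":0.023,"z":0,"twist":-7},{"x":0.235,"y":0.029,"z":0,"twist":-9},{"x":0.275,"y":0.034,"z":0,"twist":-11},{"x":0.299,"y":0.037,"z":0,"twist":-12}]}}

```text
time: 13.45
tool_pos: [616.0, 293.0, 297.2]
tcp_rot: [-3.138, 0.0, 1.658]
contact_force: [1.0, -0.3, -0.1]
grip_width: 0.6
finger_force: 0.0
```

Request:
{"method": "play_rows", "body": {"commands": [{"x":0,"y":0,"z":0,"twist":0},{"x":0,"y":0,"z":0.03,"twist":0},{"x":0,"y":0,"z":0.06,"twist":0},{"x":0,"y":0,"z":0.09,"twist":0},{"x":0,"y":0,"z":0.12,"twist":0},{"x":0,"y":0,"z":0.14,"twist":0},{"x":0,"y":0,"z":0.15,"twist":0},{"x":0,"y":0,"z":0.15,"twist":0}]}}

```text
time: 14.25
tool_pos: [615.6, 288.9, 147.8]
tcp_rot: [-3.138, 0.001, 1.654]
contact_force: [-1.1, -0.4, -0.7]
grip_width: 0.6
finger_force: 0.0
```

```bash
python3 - <<'E'
from plant import bot
import cv2,numpy as np
from h import *
o=bot.get_obs();print(o["tool_pos"],o["tcp_rot"],o["contact_force"])
c=bot.capture("wrist");s=bot.capture("side")
cv2.imwrite("pics/w6.png",np.hstack([c["pixels"][100:400:,100:500,::-1],cv2.resize(s["pixels"][100:250,280:480,::-1],(400,300))]))
M=R.from_euler("xyz",c["rotation"]).as_matrix()
for z in(50,55,60):
    v=(np.array([616,289.5,z])-c["eye"])@M; print(z,c["fx"]*v[0]/v[2]+c["cx"]-100,c["fy"]*v[1]/v[2]+c["cy"]-100)
E
```

```text
[615.56098566 288.8575244  147.80681794] [-3.13750611e+00  1.30230919e-03  1.65384739e+00] [-1.11910896 -0.35488123 -0.74162853]
50 216.9518555664617 108.40731005930897
55 216.9240349969204 110.4053297088426
60 216.8950797559802 112.48483926991585
```

View pics/w6.png

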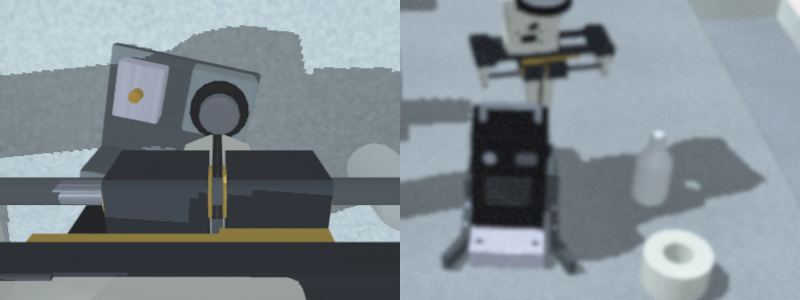

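The button cap is at (219,112) and the predicted point is (217,112), so it is on target. Descending to press.

Request:
{"method": "play_rows", "body": {"commands": [{"x":0,"y":0,"z":0.015,"twist":0},{"x":0,"y":0,"z":0.03,"twist":0},{"x":0,"y":0,"z":0.045,"twist":0},{"x":0,"y":0,"z":0.055,"twist":0},{"x":0,"y":0,"z":0.058,"twist":0},{"x":0,"y":0,"z":0.061,"twist":0},{"x":0,"y":0,"z":0.063,"twist":0},{"x":0,"y":0,"z":0.064,"twist":0}]}}

```text
time: 15.15
tool_pos: [616.8, 290.0, 86.7]
tcp_rot: [3.141, -0.0, 1.655]
contact_force: [-1.2, -0.6, 2.7]
grip_width: 0.5
finger_force: 1.4
```

Request:
{"method": "play_rows", "body": {"commands": [{"x":0,"y":0,"z":0.001,"twist":0},{"x":0,"y":0,"z":0.002,"twist":0},{"x":0,"y":0,"z":0.003,"twist":0},{"x":0,"y":0,"z":0.004,"twist":0},{"x":0,"y":0,"z":0.005,"twist":0},{"x":0,"y":0,"z":0.006,"twist":0},{"x":0,"y":0,"z":0.006,"twist":0},{"x":0,"y":0,"z":0.006,"twist":0}]}}

```text
time: 15.95
tool_pos: [616.8, 290.1, 83.0]
tcp_rot: [3.139, -0.0, 1.655]
contact_force: [-6.3, -2.1, 18.4]
grip_width: 0.4
finger_force: 9.2
```

Request:
{"method": "play_rows", "body": {"commands": [{"x":0,"y":0,"z":0.001,"twist":0},{"x":0,"y":0,"z":0.002,"twist":0},{"x":0,"y":0,"z":0.002,"twist":0},{"x":0,"y":0,"z":0.002,"twist":0},{"x":0,"y":0,"z":0.002,"twist":0},{"x":0,"y":0,"z":0.002,"twist":0},{"x":0,"y":0,"z":0.002,"twist":0},{"x":0,"y":0,"z":0.002,"twist":0}]}}

```text
time: 16.75
tool_pos: [616.9, 290.1, 82.8]
tcp_rot: [3.138, -0.0, 1.655]
contact_force: [-9.8, -5.0, 27.6]
grip_width: 0.7
finger_force: 13.9
```

Request:
{"method": "play_rows", "body": {"commands": [{"x":0,"y":0,"z":-0.002,"twist":0},{"x":0,"y":0,"z":-0.004,"twist":0},{"x":0,"y":0,"z":-0.005,"twist":0},{"x":0,"y":0,"z":-0.006,"twist":0},{"x":0,"y":0,"z":-0.007,"twist":0},{"x":0,"y":0,"z":-0.008,"twist":0},{"x":0,"y":0,"z":-0.008,"twist":0},{"x":0,"y":0,"z":-0.008,"twist":0}]}}

```text
time: 17.55
tool_pos: [616.7, 290.0, 85.9]
tcp_rot: [3.141, -0.0, 1.655]
contact_force: [0.4, -0.3, 3.3]
grip_width: 0.2
finger_force: 1.6
```

The press reached the hard bottom and the button springs back. Raising well clear and checking.

Request:
{"method": "play_rows", "body": {"commands": [{"x":0,"y":0,"z":-0.01,"twist":0},{"x":0,"y":0,"z":-0.03,"twist":0},{"x":0,"y":0,"z":-0.06,"twist":0},{"x":0,"y":0,"z":-0.09,"twist":0},{"x":0,"y":0,"z":-0.12,"twist":0},{"x":0,"y":0,"z":-0.15,"twist":0},{"x":0,"y":0,"z":-0.15,"twist":0},{"x":0,"y":0,"z":-0.15,"twist":0}]}}

```text
time: 18.35
tool_pos: [616.2, 290.0, 236.3]
tcp_rot: [3.141, 0.0, 1.655]
contact_force: [-0.8, -0.2, 0.1]
grip_width: 0.7
finger_force: 0.0
```

```bash
python3 - <<'E'
from plant import bot
import cv2,numpy as np
c=bot.capture("wrist");s=bot.capture("side");print(bot.get_obs()["contact_force"])
cv2.imwrite("pics/w7.png",np.hstack([cv2.resize(c["pixels"][:,:,::-1],(400,250)),cv2.resize(s["pixels"][120:245,280:480,::-1],(400,250))]))
E
```

```text
[ 0.04825676 -0.44045441  0.24944835]
```

View pics/w7.png

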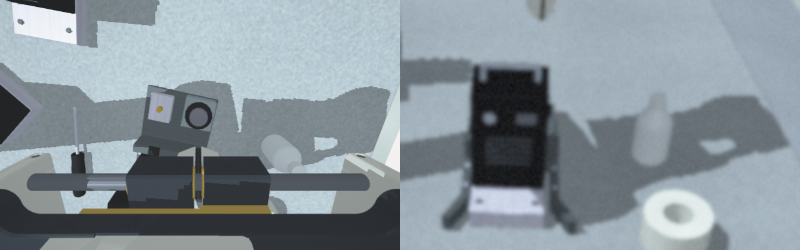

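The unit is still upright and home, the bystanders are undisturbed and the button is free, so I'm handing in.

```bash
python3 -c "
from plant import bot
print(bot.close_job())"
```

```text
the job is handed in; nothing more can be done
None
```

I slid the unit home against the end stop and pressed the button to its hard stop, then let it go. The label roll, bottle and screwdriver look undisturbed, and the job was handed in after about 18 s of robot time with no verdict returned.

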